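# Shut the chaser's punch chest

## Robot

A 6-joint arm with a two-finger parallel gripper is mounted at the origin on the work surface. World frame = base frame: x ahead of the robot, y to its left, z up, the work surface at z = 0. Lengths are in m, angles in rad, forces in N, time in s.
With the tool pointing down it reaches from about 0.3 to 0.775 m from the base axis. Payload 14.6 kg.
Tool frame: the origin (TCP) lies midway between the tips of the shut fingers; the grasp point (between the pads) lies 19 mm behind it; z points along the fingers, y is the line along which they close (so a half turn about z gives the same grasp; the last joint's range is limited). The gripper opens to 94 mm and grips with 3 to 60 N. Pads are 16 mm wide; open, the fingers measure 119 mm over their backs; the gripper's body (75 mm by 177 mm) begins 78 mm behind the grasp point.
Start: joints at [1.161, 0.3, 1.521, -0, 1.321, -0.067], TCP at [0.185, 0.518, 0.205] pointing down, gripper open.
Joint ranges: [-3.03, 3.03], [-0.79, 2.21], [0.23, 2.52], [-1.04, 4.18], [0, 3.07], [-2.55, 2.55]. Speed limits (rad/s): [2.22, 2.22, 2.57, 3.14, 3.14, 3.14].

## Interface

Orientations are given as [roll, pitch, yaw] about the fixed x, y, z axes, in that order (R = Rz(yaw) Ry(pitch) Rx(roll)).
In Python, from station import telemetry, optics, ctrl gives the robot as it stands.
- The arm moves only by the tool carry_out, never from a script. Its argument "plan" is a list that holds one entry, the list of rows, each a list of 7 numbers: the shift along the tool's x, y, z in mm, then the turn, a rotation vector about the tool's x, y, z in rad, then the finger opening in mm, from 0 to 94. A call has 1 to 20 rows; each row shifts and turns the commanded pose from where the row before left it, along the tool's axes as they then stand; what a row does not reach is not made up. A row lasts 1/12 s, in which the tool goes at most 41.7 mm and 7.16 degrees, less where a joint would pass 70% of its speed; a pose out of reach is approached as far as the arm can. A call with a gripper value outside its range is refused whole. The fingers move at their own pace and stop on an object; "squeeze" is the grip in N (left out, the last holds). Time passes only in rows, so rows that do not move let the fingers close. It gives the time, the measured TCP pose, the force, the opening and the grip force at its end, in the units of the state.
- telemetry.get_obs(): the state, without advancing time (a new reading comes with each control period).
- optics.camera(name): name is "scene" or "side" or "wrist"; returns a dict with "pixels" (480x640x3 uint8, red, green, blue), "intrinsics" (3x3 intrinsics, pixels), "origin" and "rotation" of the camera in the world. Camera axes: x right, y down, z forward; pixel columns grow to the right and rows downward; lengths in m; the calibration is good to about 2 mm. A picture is of the moment at which its call begins. There is no depth.
- ctrl.hand_in(): hands the job in; it is judged then, once.
The state is a dict: "time_s": time; "qpos": joint angles; "joint_vel": joint speeds; "tau": joint torques, N m; "ee_pos": TCP position; "eef_rot": TCP orientation; "force": force on the tool from outside, world axes, zero at the start; "moment": the same for the moment, N m; "grip_width": finger opening in m; "grip_force": force on a finger pad.
Only numpy, scipy, OpenCV 4.12 (cv2) and the standard library are available. Lean on these libraries where they do the work, as an engineer would, in place of code of your own. Each camera call takes 0.05 s, during which the arm holds its last target. There are 200 camera calls.

## Task

Close up the wooden punch chest on the metal chaser's bench: with the fingertips, gently push both of its drawers fully home, and push the sliding cover on its top by its edge until the well of punches is fully shut, in any order and without slamming them. Leave the jar, the dish and the turned handle standing where they are around it: they are not to be lifted or pushed about.

Things in the scene. Friction and masses are not known exactly. Their poses are not given: they have to be found in the camera images.
- chest: dark wooden punch chest, fixed, 180 mm deep (x), 300 wide (y), 88 high with cover. Origin: on the bench under its middle; x points away from the robot to its back, y left, z up. Two drawers side by side in the -x face; on top, a well of punches in the left (+y) half and a solid right half, upper face 66 mm above the bench; the cover slides over both
- left_drawer (a joint): opening of the left (+y) drawer in m: 0 = fully home (a hard stop), 0.10 = furthest out along chest -x. Slides with about 2 N of friction plus light damping and stays where it is left
- right_drawer (a joint): opening of the right (-y) drawer in m: 0 = fully home (a hard stop), 0.10 = furthest out along chest -x. Slides with about 2 N of friction plus light damping and stays where it is left
- cover (a joint): opening of the sliding cover in m: 0 = shut (over the left well, a hard stop), 0.13 = furthest open, towards chest -y over the solid right half. Slides with about 2 N of friction plus light damping and stays where it is left
- left_drawer_front (a point): centre of the outer face of the left drawer's front (front 138 mm wide along chest y, 42 mm high, brass pull plate flush in the middle). Lies at chest (-0.090 - joint value, +0.072, 0.031); axes as the chest's. It is pushed along chest +x to shut the drawer. The drawer is filled with an insert to 9 mm below the top of its front
- right_drawer_front (a point): centre of the outer face of the right drawer's front (front 138 mm wide along chest y, 42 mm high, brass pull plate flush in the middle). Lies at chest (-0.090 - joint value, -0.072, 0.031); axes as the chest's. It is pushed along chest +x to shut the drawer. The drawer is filled with an insert to 9 mm below the top of its front
- cover_edge (a point): middle of the upright right (-y) end face of the cover, a pale wooden slab 166 mm (x) by 146 mm (y) by 20 mm thick, underside 68, top 88 mm above the bench, brass strip on this edge. Lies at chest (0.005, 0.002 - joint value, 0.078); axes as the chest's. This face is pushed along chest +y to shut the cover
- jar: amber glass jar with brass lid, 44 mm across, 75 mm high; origin under its centre. Bystander
- dish: small white ceramic dish of pins, 76 mm across, 24 mm high; origin under its centre. Bystander
- handle: turned wooden mushroom handle standing on its head, 44 mm across, 62 mm high; origin under its centre. Bystander

How it is judged:
At the end, for the whole second after the job is handed in: both drawers and the cover are within 5 mm of fully shut, and jar, dish and handle are within 20 mm of where they stood (value of joint each of left_drawer, right_drawer, cover below 0.005 m and distance of each of jar, dish, handle from where it was at the start of the episode below 0.02 m); the robot touches nothing.
It fails at once if a drawer or the cover is slammed: it moves shut faster than 0.5 m/s (velocity of joint any of left_drawer, right_drawer, cover below -0.5 m/s).
It fails at once if a bystander is moved by more than 20 mm, knocked over or lifted (distance of any of jar, dish, handle from where it was at the start of the episode above 0.02 m or angle between any of jar, dish, handle's own z axis and vertical above 0.5 rad).
It also fails if it takes over 51 s, if anything falls off the work surface, if the arm or the gripper's body presses on something with over 40 N, if the wrist force passes 120 N, or if a joint passes its speed limit or range.

## Working session

There is one attempt and no reset: what is moved stays moved. The work goes in short steps, Python scripts to look and compute and a tool call to move; the robot and the scene stay as the last step left them, time stands still between calls to the robot, and variables do not carry over. Pictures are saved under pics/ and viewed, at most 10 in all, crops included, and the job is handed in when it is done.

Besides the shell and the picture viewer there is one more tool, called as name(argument=value, ...), one argument or row to a line, values as JSON. carry_out: Moves the arm, as the interface text tells. Its arguments: {"type":"object","properties":{"plan":{"type":"array","items":{"type":"array","items":{"type":"array","items":{"type":"number"}}}},"squeeze":{"type":"number"}},"required":["plan"]}

```bash
mkdir -p pics; python3 - <<'E'
from station import telemetry, optics
import cv2,pickle
o=telemetry.get_obs();print({k:o[k] for k in("time_s","ee_pos","eef_rot","force")})
for n in("scene","side"):
    c=optics.camera(n);pickle.dump(c,open(f'pics/{n}.pkl','wb'));cv2.imwrite(f'pics/{n}0.png',c["pixels"][:,:,::-1]);print(n,c["intrinsics"],c["origin"],c["rotation"])
E
```

```text
{'time_s': 0.0, 'ee_pos': array([0.18476669, 0.51774473, 0.20488383]), 'eef_rot': array([-3.14041557e+00, -5.33248096e-05,  2.79881848e+00]), 'force': array([-0.02874738,  0.64525465, -0.10799164])}
scene [[553.0333096    0.         321.84534444]
 [  0.         553.0333096  239.34454104]
 [  0.           0.           1.        ]] [1.16133548 0.67443434 0.7894846 ] [-2.2629754  -0.01765942  2.44038223]
side [[510.41165396   0.         324.68326179]
 [  0.         510.41165396 238.54859501]
 [  0.           0.           1.        ]] [ 0.56626105 -0.80416071  0.685417  ] [-2.21164954e+00  6.40889520e-04 -4.95419821e-02]
```

View pics/scene0.png

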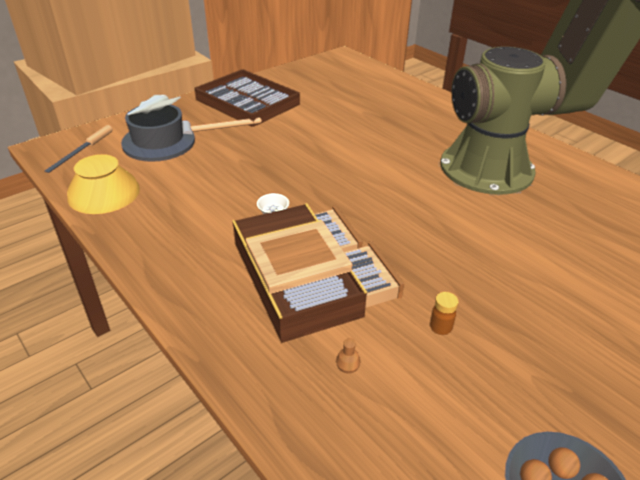

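View pics/side0.png

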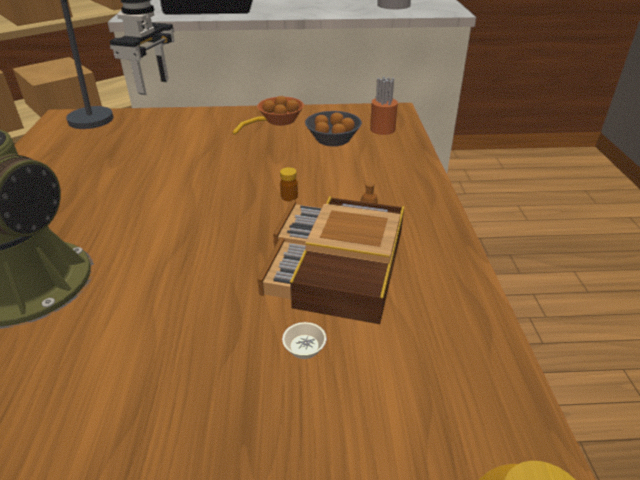

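The scene view shows the chest at about (235–400, 205–335), the dish at (272,204), the jar at (444,313) and the handle at (348,357). In the side view the chest is at (262–405, 198–318), the dish at (305,340), the jar at (289,185) and the handle at (369,195). Next I'll crop and zoom both for corner pixels.

```bash
cat > h.py <<'E'
import numpy as np,pickle
from scipy.spatial.transform import Rotation as R
C={n:pickle.load(open(f'pics/{n}.pkl','rb')) for n in("scene","side")}
def ray(c,u,v):
    if isinstance(c,str): c=C[c]
    r=np.asarray(c["rotation"]); M=R.from_euler('xyz',r).as_matrix() if r.size==3 else r
    return np.asarray(c["origin"]),M@np.linalg.solve(c["intrinsics"],[u,v,1.])
def on(c,u,v,z):
    o,d=ray(c,u,v); return o+d*(z-o[2])/d[2]
def proj(c,p):
    if isinstance(c,str): c=C[c]
    M=R.from_euler('xyz',np.asarray(c["rotation"])).as_matrix(); q=c["intrinsics"]@(M.T@(np.asarray(p)-c["origin"])); return q[:2]/q[2]
E
python3 - <<'E'
from h import *
import cv2
a=C["scene"]["pixels"][195:345,225:425,::-1]; b=C["side"]["pixels"][190:325,255:415,::-1]
cv2.imwrite('pics/a.png',cv2.resize(a,(800,600),interpolation=cv2.INTER_CUBIC))
cv2.imwrite('pics/b.png',cv2.resize(b,(640,540),interpolation=cv2.INTER_CUBIC))
E
```

```text
(no output)
```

View pics/a.png

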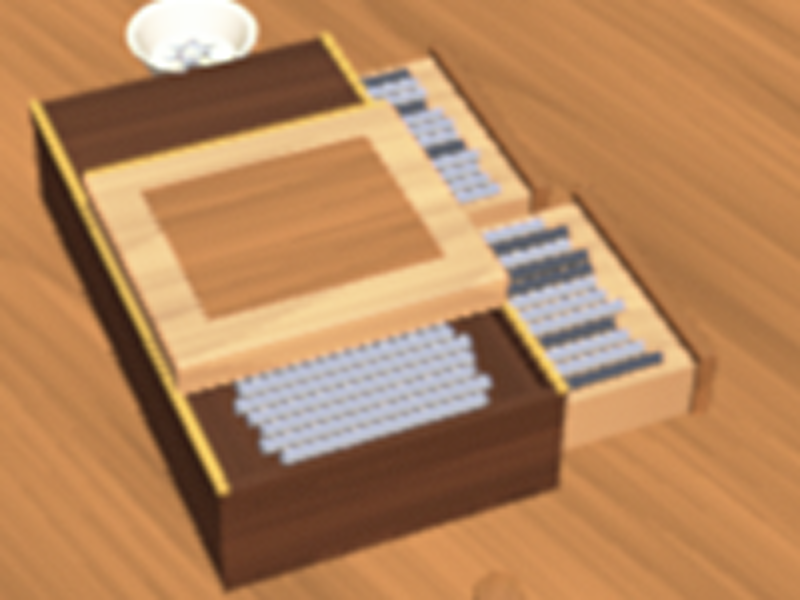

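View pics/b.png

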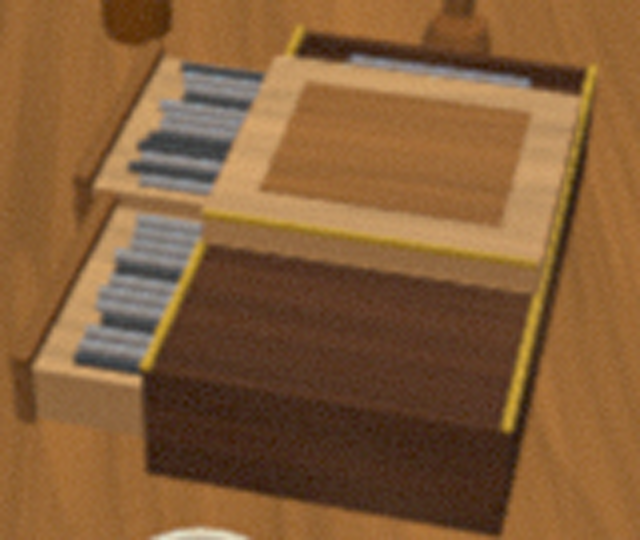

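Both crops show the chest clearly. The scene crop shows the top corners, both drawers partly out and the cover's brass edge (87,172)–(375,100). The side crop shows the brass edge (203,212)–(540,263) and drawer fronts at the left. Next I'll cast rays through these points.

```bash
python3 - <<'E'
from h import *
np.set_printoptions(precision=4,suppress=True)
S=lambda x,y,z:on("scene",225+x/4,195+y/4,z)[:2]
D=lambda x,y,z:on("side",255+x/4,190+y/4,z)[:2]
z=.067
loc=np.array([[.09,-.15],[-.09,-.15],[-.09,.15],[.09,.15]])
sc=np.array([S(32,103,z),S(322,37,z),S(566,388,z),S(225,490,z)])
sd=np.array([D(510,428,z),D(145,370,z),D(300,30,z),D(592,68,z)])
print(sc,sd)
def fit(P):
    c=P.mean(0);H=loc.T@(P-c);a=np.arctan2(H[0,1]-H[1,0],H[0,0]+H[1,1]);Q=np.array([[np.cos(a),-np.sin(a)],[np.sin(a),np.cos(a)]]);return c,a,Q,P-c-loc@Q.T
for P in(sc,sd,(sc+sd)/2):
    c,a,Q,r=fit(P);print("chest",c,a,"res",r.round(4).tolist())
L=lambda p:(p-c)@Q
print("Ldraw scene",L(S(715,357,.052)),L(S(575,198,.052)),"side",L(D(165,52,.052)),L(D(80,180,.052)))
print("Rdraw scene",L(S(433,50,.052)),L(S(545,188,.052)),"side",L(D(113,205,.052)),L(D(18,362,.052)))
print("cover",L(S(87,172,.088)),L(S(375,100,.088)),L(D(203,212,.088)),L(D(540,263,.088)))
for n,s,d,h in(("dish",(272.5,204),(304.5,338),.022),("jarlid",(447,299),(288.5,174),.075),("handle",(348.5,343),(369.5,188),.06)):
    p=on("scene",*s,h)[:2];q=on("side",*d,h)[:2];print(n,p,q,"loc",L(p),L(q))
E
```

```text
[[ 0.6961 -0.1493]
 [ 0.5388 -0.0992]
 [ 0.6233  0.1844]
 [ 0.7823  0.1355]] [[ 0.6999 -0.1527]
 [ 0.5396 -0.1064]
 [ 0.6267  0.1791]
 [ 0.7855  0.1317]]
chest [0.6601 0.0178] -0.29463925918053396 res [[-0.0066, 0.0025], [0.0084, 0.0004], [0.0057, -0.0032], [-0.0075, 0.0002]]
chest [0.6629 0.0129] -0.2921535203792579 res [[-0.0061, 0.004], [0.0061, -0.0016], [0.0068, -0.0034], [-0.0068, 0.001]]
chest [0.6615 0.0154] -0.29339428051007366 res [[-0.0063, 0.0032], [0.0072, -0.0006], [0.0062, -0.0033], [-0.0072, 0.0006]]
Ldraw scene [-0.1687  0.1462] [-0.1604  0.0158] side [-0.1557  0.1284] [-0.1637 -0.0011]
Rdraw scene [-0.1452 -0.1294] [-0.1496  0.0027] side [-0.1403 -0.0177] [-0.1462 -0.1447]
cover [ 0.0774 -0.0566] [-0.0782 -0.0567] [-0.08   -0.0577] [ 0.0838 -0.0578]
dish [ 0.5599 -0.1967] [ 0.5609 -0.2004] loc [-0.036  -0.2324] [-0.0339 -0.2357]
jarlid [0.5288 0.2944] [0.5322 0.2774] loc [-0.2077  0.2287] [-0.1996  0.2134]
handle [0.7256 0.248 ] [0.723  0.2275] loc [-0.006   0.2412] [-0.0025  0.2209]
```

carry_out(
  plan=[
    [[-11,-8,0,0,0,-0.049,0],[-22,-15,0,0,0,0,0],[-22,-15,0,0,0,0,0],[-22,-15,0,0,0,0,0],[-22,-15,0,0,0,0,0],[-22,-15,0,0,0,0,0],[-22,-15,0,0,0,0,0],[-22,-15,0,0,0,0,0],[-22,-15,0,0,0,0,0],[-22,-15,0,0,0,0,0],[-22,-15,0,0,0,0,0],[-22,-15,0,0,0,0,0],[-22,-15,0,0,0,0,0],[-22,-15,0,0,0,0,0],[-22,-15,0,0,0,0,0],[-22,-15,0,0,0,0,0],[-22,-15,0,0,0,0,0],[-22,-15,0,0,0,0,0],[-11,-8,0,0,0,0,0],[0,0,0,0,0,0,0]],
  ],
)

```text
time_s: 1.77
ee_pos: [0.4858, 0.1419, 0.205]
eef_rot: [-3.141, -0.001, 2.845]
force: [0.4, 0.3, 0.6]
grip_width: 0.0007
grip_force: 0.0
```

```bash
cat >> h.py <<'E'
def where():
    from station import telemetry
    o=telemetry.get_obs();p=o["ee_pos"];q=p[:2]-[.657,.017];a=-.2935
    f=o["force"]
    print("t",o["time_s"],"chest mm",1000*(q[0]*np.cos(a)+q[1]*np.sin(a)),1000*(-q[0]*np.sin(a)+q[1]*np.cos(a)),1000*p[2],"rot",o["eef_rot"],"F",f,"w",o["grip_width"])
E
python3 -c "from h import *;where()"
```

```text
t 1.7667 chest mm -200.03876756806832 69.9984350036304 205.00916093921595 rot [-3.14107258e+00 -5.06570431e-04  2.84529869e+00] F [0.40120652 0.31280044 0.63097117] w 0.0007002788283288225
```

carry_out(
  plan=[
    [[0,0,10,0,0,0,0],[0,0,25,0,0,0,0],[0,0,25,0,0,0,0],[0,0,25,0,0,0,0],[0,0,25,0,0,0,0],[0,0,25,0,0,0,0],[0,0,25,0,0,0,0],[0,0,13,0,0,0,0],[0,0,0,0,0,0,0],[-8,0,0,0,0,0,0],[-8,0,0,0,0,0,0],[-8,0,0,0,0,0,0],[-8,0,0,0,0,0,0],[-8,0,0,0,0,0,0]],
  ],
)

```text
time_s: 2.93
ee_pos: [0.5243, 0.1318, 0.0331]
eef_rot: [3.141, 0.001, 2.848]
force: [-2.4, 0.8, 2.5]
grip_width: 0.0005
grip_force: 1.3
```

```bash
python3 - <<'E'
from h import *;where()
from station import optics
import cv2
c=optics.camera("scene")["pixels"][:,:,::-1];d=optics.camera("side")["pixels"][:,:,::-1]
cv2.imwrite('pics/c1.png',np.hstack([cv2.resize(c[170:380,210:490],(400,300)),cv2.resize(d[160:370,200:480],(400,300))]))
E
```

```text
t 2.9333 chest mm -160.2898551204264 71.53012272284192 33.1296859728465 rot [3.14098980e+00 6.96072883e-04 2.84758884e+00] F [-2.4429658   0.81264894  2.50304378] w 0.0004722793427244273
```

View pics/c1.png

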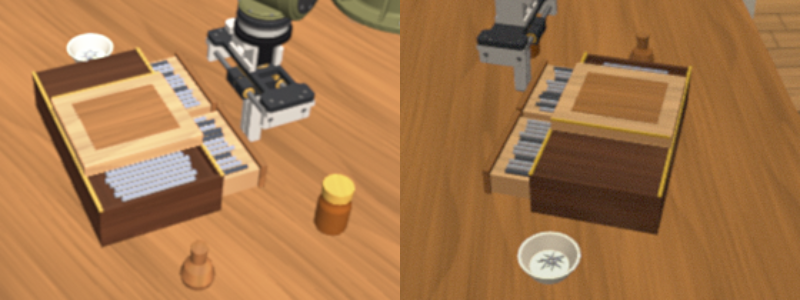

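The fingertips are against the left drawer front (finger at about (252,125) in the left half), with 2.5 N resistance. The bystanders haven't moved. I'll keep pushing.

carry_out(
  plan=[
    [[-8,0,0,0,0,0,0],[-8,0,0,0,0,0,0],[-8,0,0,0,0,0,0],[-8,0,0,0,0,0,0],[-8,0,0,0,0,0,0],[-8,0,0,0,0,0,0],[-4,0,0,0,0,0,0],[-2,0,0,0,0,0,0],[-2,0,0,0,0,0,0],[0,0,0,0,0,0,0]],
  ],
)

```text
time_s: 3.87
ee_pos: [0.5771, 0.1157, 0.0324]
eef_rot: [3.141, 0.0, 2.848]
force: [0.0, 0.1, -0.3]
grip_width: 0.0003
grip_force: 0.0
```

```bash
python3 -c "from h import *;where()"
```

```text
t 3.8667 chest mm -105.08003883423105 71.37659610850645 32.43869374047285 rot [3.14138460e+00 3.84063672e-04 2.84773965e+00] F [ 0.04973089  0.14573616 -0.26282475] w 0.00028434961471292806
```

carry_out(
  plan=[
    [[-2,0,0,0,0,0,0],[-2,0,0,0,0,0,0],[-2,0,0,0,0,0,0],[-1,0,0,0,0,0,0]],
  ],
)

```text
time_s: 4.2
ee_pos: [0.5823, 0.1141, 0.0324]
eef_rot: [-3.141, -0.003, 2.848]
force: [-18.0, 4.9, 11.8]
grip_width: 0.0001
grip_force: 9.4
```

carry_out(
  plan=[
    [[-1,0,0,0,0,0,0],[-1,0,0,0,0,0,0]],
  ],
)

```text
time_s: 4.37
ee_pos: [0.5824, 0.1141, 0.0324]
eef_rot: [-3.14, -0.008, 2.848]
force: [-33.1, 7.8, 20.3]
grip_width: 0.0006
grip_force: 16.9
```

carry_out(
  plan=[
    [[-1,0,0,0,0,0,0],[-1,0,0,0,0,0,0]],
  ],
)

```text
time_s: 4.53
ee_pos: [0.5825, 0.1141, 0.0324]
eef_rot: [-3.139, -0.012, 2.848]
force: [-48.0, 9.2, 32.1]
grip_width: 0.0002
grip_force: 24.6
```

The left drawer is at its hard stop: force rises with no motion. Now I'll back off and shift to the right drawer.

carry_out(
  plan=[
    [[4,0,0,0,0,0,0],[8,0,0,0,0,0,0],[20,0,0,0,0,0,0],[20,0,0,0,0,0,0],[20,0,0,0,0,0,0],[20,0,0,0,0,0,0],[8,-10,0,0,0,0,0],[0,-25,0,0,0,0,0],[0,-25,0,0,0,0,0],[0,-25,0,0,0,0,0],[0,-25,0,0,0,0,0],[0,-25,0,0,0,0,0],[0,-8,0,0,0,0,0],[0,0,0,0,0,0,0]],
  ],
)

```text
time_s: 5.7
ee_pos: [0.4502, 0.0035, 0.0327]
eef_rot: [3.141, 0.001, 2.846]
force: [-0.2, -0.3, 0.2]
grip_width: -0.0002
grip_force: 0.0
```

```bash
python3 -c "from h import *;where()"
```

```text
t 5.7 chest mm -194.09328478600213 -72.74844175544318 32.710511746729395 rot [3.14144949e+00 9.72588061e-04 2.84553588e+00] F [-0.17754464 -0.34555513  0.19238568] w -0.0001883718631418554
```

Push from -194 to about -102, slowing before the stop.

carry_out(
  plan=[
    [[-8,0,0,0,0,0,0],[-8,0,0,0,0,0,0],[-8,0,0,0,0,0,0],[-8,0,0,0,0,0,0],[-8,0,0,0,0,0,0],[-8,0,0,0,0,0,0],[-8,0,0,0,0,0,0],[-8,0,0,0,0,0,0],[-8,0,0,0,0,0,0],[-6,0,0,0,0,0,0],[-4,0,0,0,0,0,0],[-3,0,0,0,0,0,0],[-2,0,0,0,0,0,0],[-2,0,0,0,0,0,0],[-2,0,0,0,0,0,0],[0,0,0,0,0,0,0]],
  ],
)

```text
time_s: 7.03
ee_pos: [0.5375, -0.0219, 0.0325]
eef_rot: [-3.141, 0.0, 2.848]
force: [-0.7, -0.2, -0.6]
grip_width: 0.0004
grip_force: 0.2
```

carry_out(
  plan=[
    [[-2,0,0,0,0,0,0],[-1,0,0,0,0,0,0],[-1,0,0,0,0,0,0]],
  ],
)

```text
time_s: 7.28
ee_pos: [0.5403, -0.0227, 0.0325]
eef_rot: [-3.141, -0.002, 2.848]
force: [-15.7, 3.0, 11.8]
grip_width: 0.0004
grip_force: 8.0
```

```bash
python3 -c "from h import *;where()"
```

```text
t 7.2833 chest mm -100.2294088190897 -71.76507129509005 32.51059647820516 rot [-3.14126938e+00 -2.38235904e-03  2.84780169e+00] F [-15.69775419   2.95737079  11.75053037] w 0.00040544687136648066
```

Right drawer is also at its stop. Now back off, rise, and go over the solid right half behind the cover's edge.

carry_out(
  plan=[
    [[4,0,0,0,0,0,0],[8,0,0,0,0,0,0],[14,0,0,0,0,0,0],[4,0,-12,0,0,0,0],[0,0,-28,0,0,0,0],[0,0,-28,0,0,0,0],[0,-5,-24,0,0,0,0],[-15,-10,-8,0,0,0,0],[-25,-10,0,0,0,0,0],[-25,-10,0,0,0,0,0],[-25,0,0,0,0,0,0],[-25,0,0,0,0,0,0],[-20,0,0,0,0,0,0],[0,0,0,0,0,0,0]],
  ],
)

```text
time_s: 8.45
ee_pos: [0.6333, -0.0876, 0.132]
eef_rot: [-3.142, 0.001, 2.847]
force: [-0.4, 0.4, -0.4]
grip_width: 0.0007
grip_force: 0.0
```

```bash
python3 - <<'E'
from h import *;where()
from station import optics
import cv2
c=optics.camera("scene")["pixels"][:,:,::-1];d=optics.camera("side")["pixels"][:,:,::-1]
cv2.imwrite('pics/c2.png',np.hstack([cv2.resize(c[170:380,210:490],(400,300)),cv2.resize(d[160:370,200:480],(400,300))]))
E
```

```text
t 8.45 chest mm 7.577009886992111 -107.00867770032177 131.98313396456214 rot [-3.14158092e+00  1.10633193e-03  2.84721184e+00] F [-0.36912041  0.3745048  -0.41709473] w 0.0006883354535554806
```

View pics/c2.png

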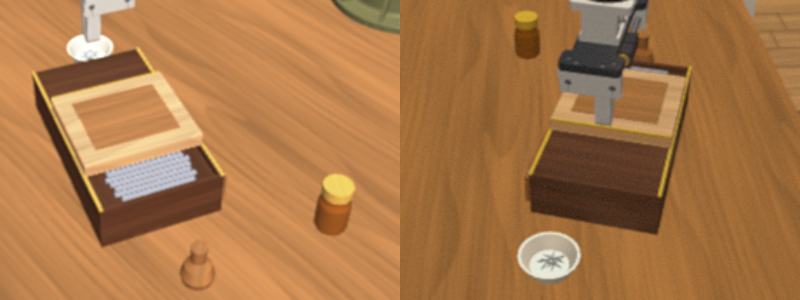

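Both drawers are shut and the finger hangs above the solid half. Descend to z≈77 mm, then push 60 mm in the first stretch.

carry_out(
  plan=[
    [[0,0,10,0,0,0,0],[0,0,15,0,0,0,0],[0,0,15,0,0,0,0],[0,0,8,0,0,0,0],[0,0,6,0,0,0,0],[0,0,0,0,0,0,0]],
  ],
)

```text
time_s: 9.05
ee_pos: [0.6307, -0.0865, 0.0773]
eef_rot: [-3.141, -0.002, 2.848]
force: [-0.2, -1.2, 0.8]
grip_width: 0.0006
grip_force: 0.0
```

carry_out(
  plan=[
    [[0,8,0,0,0,0,0],[0,8,0,0,0,0,0],[0,8,0,0,0,0,0],[0,8,0,0,0,0,0],[0,8,0,0,0,0,0],[0,8,0,0,0,0,0]],
  ],
)

```text
time_s: 9.55
ee_pos: [0.6458, -0.0401, 0.0788]
eef_rot: [-3.141, 0.001, 2.848]
force: [-0.6, -1.5, 2.4]
grip_width: 0.0006
grip_force: 1.6
```

```bash
python3 -c "from h import *;where()"
```

```text
t 9.55 chest mm 5.7421081188624745 -57.88248030914272 78.80208348704419 rot [-3.14124854e+00  6.17304016e-04  2.84814632e+00] F [-0.6028902  -1.530511    2.40578707] w 0.0006376855893281797
```

carry_out(
  plan=[
    [[0,8,0,0,0,0,0],[0,8,0,0,0,0,0],[0,8,0,0,0,0,0],[0,6,0,0,0,0,0],[0,4,0,0,0,0,0],[0,3,0,0,0,0,0],[0,2,0,0,0,0,0],[0,2,0,0,0,0,0],[0,2,0,0,0,0,0],[0,0,0,0,0,0,0]],
  ],
)

```text
time_s: 10.38
ee_pos: [0.6576, 0.0006, 0.0782]
eef_rot: [-3.142, -0.001, 2.848]
force: [-0.4, -0.4, 0.5]
grip_width: 0.0003
grip_force: 0.4
```

carry_out(
  plan=[
    [[0,2,0,0,0,0,0],[0,2,0,0,0,0,0]],
  ],
)

```text
time_s: 10.55
ee_pos: [0.6586, 0.0042, 0.078]
eef_rot: [-3.141, -0.001, 2.848]
force: [-0.4, -2.2, 1.5]
grip_width: 0.0004
grip_force: 1.1
```

```bash
python3 -c "from h import *;where()"
```

```text
t 10.55 chest mm 5.273470292695471 -11.827202928986354 78.01271082984243 rot [-3.14127352e+00 -1.11059478e-03  2.84754940e+00] F [-0.36865355 -2.17735039  1.53089837] w 0.00037097474291395707
```

carry_out(
  plan=[
    [[0,1,0,0,0,0,0],[0,1,0,0,0,0,0],[0,1,0,0,0,0,0]],
  ],
)

```text
time_s: 10.8
ee_pos: [0.6591, 0.0053, 0.078]
eef_rot: [-3.138, -0.002, 2.847]
force: [-7.2, -17.1, 3.5]
grip_width: 0.0007
grip_force: 9.3
```

carry_out(
  plan=[
    [[0,1,0,0,0,0,0],[0,1,0,0,0,0,0]],
  ],
)

```text
time_s: 10.97
ee_pos: [0.6592, 0.0056, 0.078]
eef_rot: [-3.136, -0.002, 2.847]
force: [-11.2, -26.8, 4.9]
grip_width: 0.0006
grip_force: 14.6
```

The cover is at its hard stop. Retreat and rise, then check.

carry_out(
  plan=[
    [[0,-4,0,0,0,0,0],[0,-10,0,0,0,0,0],[0,-16,0,0,0,0,0],[0,0,-15,0,0,0,0],[0,0,-30,0,0,0,0],[0,0,-30,0,0,0,0],[20,0,-15,0,0,0,0],[30,0,0,0,0,0,0],[30,0,0,0,0,0,0],[30,0,0,0,0,0,0],[30,0,0,0,0,0,0],[30,0,0,0,0,0,0],[20,0,0,0,0,0,0],[0,0,0,0,0,0,0]],
  ],
)

```text
time_s: 12.13
ee_pos: [0.4671, 0.0355, 0.1687]
eef_rot: [3.141, -0.0, 2.848]
force: [-0.1, -0.3, 0.3]
grip_width: 0.0007
grip_force: 0.0
```

```bash
python3 - <<'E'
from h import *;where()
from station import optics
import cv2
c=optics.camera("scene")["pixels"][:,:,::-1];d=optics.camera("side")["pixels"][:,:,::-1]
cv2.imwrite('pics/c3.png',np.hstack([cv2.resize(c[170:380,210:490],(400,300)),cv2.resize(d[160:370,200:480],(400,300))]))
E
```

```text
t 12.1333 chest mm -187.14771860144938 -37.203696434625805 168.6518453826051 rot [ 3.14123179e+00 -2.98324369e-04  2.84846604e+00] F [-0.10928038 -0.3127899   0.27232707] w 0.0007176176565174925
```

View pics/c3.png

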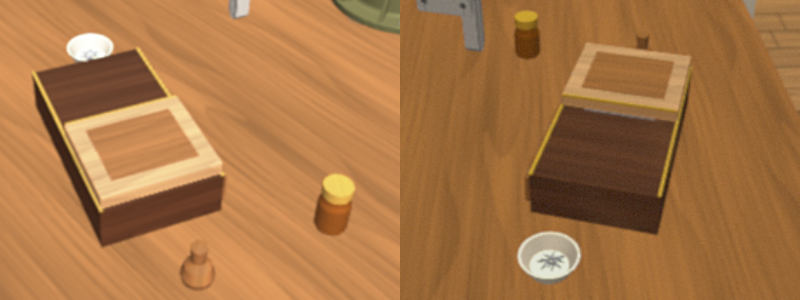

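The scene shows the cover over the well and the drawers home. In the side view there's a thin grey sliver under the brass edge at (620,112), so I'll measure the cover edge.

```bash
python3 - <<'E'
from h import *
from station import optics
import cv2
c=optics.camera("scene")["pixels"][:,:,::-1];d=optics.camera("side")["pixels"][:,:,::-1]
cv2.imwrite('pics/c4.png',np.hstack([cv2.resize(c[230:330,265:375],(400,364),interpolation=cv2.INTER_CUBIC),cv2.resize(d[185:285,300:410],(400,364),interpolation=cv2.INTER_CUBIC)]))
E
```

```text
(no output)
```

View pics/c4.png

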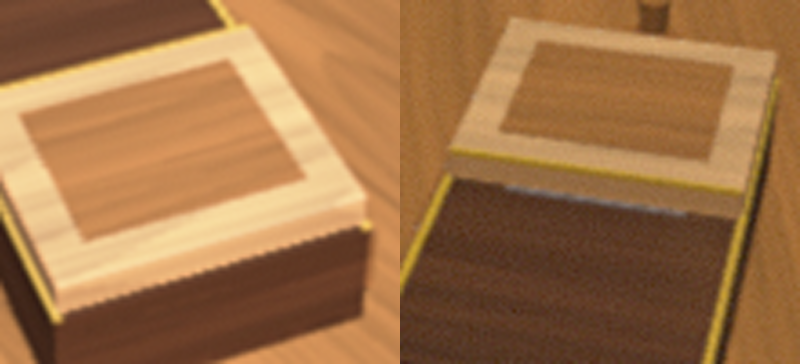

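```bash
python3 - <<'E'
from h import *
k=110/400;a=-.2935;c=np.array([.6615,.0154])
def L(p):
    q=p[:2]-c;return (1000*np.array([q[0]*np.cos(a)+q[1]*np.sin(a),-q[0]*np.sin(a)+q[1]*np.cos(a)])).round(1)
S=lambda x,y,z:L(on("scene",265+x*k,230+y*k,z));D=lambda x,y,z:L(on("side",300+x*k,185+y*k,z))
print("left end top",S(363,197,.088),S(58,290,.088),"chest",S(371,226,.067),S(60,320,.067))
print("brass edge",S(248,28,.088),S(5,88,.088),D(55,152,.088),D(340,190,.088))
E
```

```text
left end top [-80.9 149.8] [ 81.3 151.1] chest [-86.2 151.4] [ 80.9 151.2]
brass edge [-82.2   7.3] [57.3  4.3] [-76.2  -1. ] [82.3  1.8]
```

The cover's left end is flush with the chest end (about 148 mm after removing the view bias) and its brass edge is at about +2 mm, as expected when shut. The sliver is the 2 mm gap under the slab. Handing in.

```bash
python3 -c "
from station import ctrl;print(ctrl.hand_in())"
```

```text
the job is handed in; nothing more can be done
None
```

I pushed both drawers and the cover gently to their hard stops, saw no movement of the jar, dish or handle in the images, and handed the job in; no verdict came back.

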